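# Set the second rib on edge in the fit-up jig

## Robot

A 7-joint arm with a two-finger parallel gripper is mounted at the origin on the work surface. World frame = base frame: x ahead of the robot, y to its left, z up, the work surface at z = 0. Lengths are in m, angles in rad, forces in N, time in s.
With the tool pointing down it reaches from about 0.425 to 1.025 m from the base axis. Payload 3.6 kg.
Tool frame: the origin (TCP) lies on the mounting face of the last link; the fingertips stand 173 mm ahead of it and the grasp point (between the pads) lies 155 mm ahead of it; z points along the fingers, y is the line along which they close (so a half turn about z gives the same grasp; the last joint's range is limited). The gripper opens to 85 mm and grips with 20 to 120 N. Pads are 22 mm wide; open, the fingers measure 114 mm over their backs; the gripper's body (76 mm by 85 mm) begins 54 mm behind the grasp point. The pads swing forward as they close: fully open they stand 13 mm farther back than shut.
Start: joints at [1.097, 0.591, 0.048, 1.609, -0.033, 0.943, -0.034], TCP at [0.269, -0.673, 0.405] pointing down, gripper open.
Joint ranges: [-2.69, 2.69], [-0.47, 2.24], [-1.27, 1.36], [0.19, 2.51], [-1.53, 4.68], [0.08, 2.07], [-3.09, 3.09]. Speed limits (rad/s): [2.57, 2.57, 3.14, 3.14, 3.14, 3.14, 3.14].

## Interface

Orientations are given as a 3x3 rotation matrix whose columns are the frame's x, y, z axes.
In Python, from rig import r gives the robot as it stands.
- The arm moves only by the tool servo_tool, never from a script. Its argument "deltas" is a list of rows, each a list of 4 numbers: the shift along the tool's x, y, z in cm, then the turn about the tool's z in rad. In form: [[x, y, z, roll], ...]. A call has 1 to 20 rows; each row shifts and turns the commanded pose from where the row before left it, along the tool's axes as they then stand; what a row does not reach is not made up. A row lasts 1/8 s, in which the tool goes at most 62.5 mm and 10.7 degrees, less where a joint would pass 70% of its speed; a pose out of reach is approached as far as the arm can. A call is refused whole if a number of a shift passes 6.25 or a number of a turn 0.188, either way. A call with a gripper value outside its range is refused whole. "grip" is the opening, from 0 (shut) to 1 (fully open), set as the call begins (left out, the last holds). The fingers move at their own pace and stop on an object; the grip force is fixed at half the most. Time passes only in rows, so rows that do not move let the fingers close. It gives the time, the measured TCP pose, the force, the opening and the grip force at its end, in the units of the state.
- r.get_obs(): the state, without advancing time (a new reading comes with each control period).
- r.camera(name): name is "side" or "top"; returns the picture (400x640x3 uint8, red, green, blue); there is no depth.
- r.camera_model(name): a dict with "fov_y" (degrees; the focal length in pixels is half the picture's height over the tangent of half this angle, whatever the lens; pixels are square), "cx", "cy" (the principal point, pixels), "cam_to_world" (4x4, takes a point from camera to world coordinates). Camera axes: x right, y down, z forward; pixel columns grow to the right and rows downward; lengths in m; the calibration is good to about 2 mm. A picture is of the moment at which its call begins. camera_model takes no time and is no camera call.
- r.sign_off(): hands the job in; it is judged then, once.
The state is a dict: "clock": time; "joints": joint angles; "qd": joint speeds; "joint_efforts": joint torques, N m; "eef_pos": TCP position; "orientation": TCP orientation; "contact_force": force on the tool from outside, world axes, zero at the start; "moment": the same for the moment, N m; "finger_gap": finger opening in m; "grip_force": force on a finger pad.
Only numpy, scipy, OpenCV 4.12 (cv2) and the standard library are available. Lean on these libraries where they do the work, as an engineer would, in place of code of your own. Each camera call takes 0.05 s, during which the arm holds its last target. There are 200 camera calls.

## Task

One bay of the fit-up jig already has its rib; get the other bay ready for tacking. Lift the copper off-cut out of that free bay into the black scrap pan, lay the loose rib in the blue V-cradle with its yellow edge down and let go of it, then take it again by its two faces and stand it in the free bay: on its yellow edge, flat against both red stops and centred along them to within a centimetre. Leave the rib that is already set, and everything else on the bench, where they are.

Things in the scene. Friction and masses are not known exactly. Their poses are not given: they have to be found in the camera images.
- rib_center (a point): Centre of the loose rib: grey steel flat bar 160 x 45 x 12 mm, about 0.65 kg, lying flat on the bench at any yaw at the start. x runs along the 160 mm, y across the 45 mm, z through the 12 mm thickness (up at the start). Its long edge on the -y side is painted yellow (a band about 11 mm wide); the +y edge is bare.
- set_rib_center (a point): Centre of the rib already set: the same bar standing loose on its yellow edge in one of the jig's two bays, 1.5 mm from the stops; x along its 160 mm, z up, 45 mm tall. It shows which bay is taken; the other is the free one. Leave it alone.
- jig: Fit-up jig, fixed: aluminium plate 230 (x) x 200 (y) x 10 mm high, origin at the centre of its underside, z up. Two bays run along its x, at +y and -y. Each has two red stop blocks 20 x 20 mm, 28 mm tall above the plate, centred at x = -55 and +55 mm, y = +66 (or -66) mm: their inner faces are at y = +56 (or -56) mm. Between a bay's two stops 90 mm is free for a finger.
- offcut_center (a point): Centre of the off-cut: a copper-coloured piece of square tube, 60 mm long (its x) and 35 x 35 mm outside, 3 mm wall, open at both ends, 0.15 kg. It lies on the jig plate in the free bay, long side within about 35 degrees of the jig's x.
- pan: Scrap pan, fixed: a black open box 130 (x) x 140 (y) x 45 mm high, 3 mm walls, origin at the centre of its underside. The off-cut may be let go just above its rim.
- cradle: Blue V-cradle, fixed: origin under its centre, base plate 150 (x) x 100 (y) x 8 mm. The V runs along x; its bottom line is at y = 0, 50 mm up; its sides rise at 45 degrees to +y and -y, 42 mm along the slope. They exist only at x = -70 to -40 and 40 to 70 mm; between, all is open to the base plate for fingers.
- magnet_mid (a point): Bystander: red triangular magnetic welding square, 100 mm long, 106 mm tall; the point is at its base. Leave alone.
- hammer_grip (a point): Bystander: hammer, point on its handle. Leave alone.
- brush_grip (a point): Bystander: brush, point on its handle. Leave alone.
- spray: Bystander: spray can, 60 mm across and 170 mm tall, origin at the centre of its underside. Leave alone.
- clamp_mid (a point): Bystander: yellow C-clamp lying flat, about 110 x 90 x 20 mm, point in its back. Leave alone.
- wrench_grip (a point): Bystander: wrench, point on its handle. Leave alone.
- bay_a (a point): Where the centre of a properly set rib is in the jig's +y bay: 0, +50, 32.5 mm in the jig's frame. The rib's 160 mm run along the jig's x and its face touches the stops, which lie on the +y side.
- bay_b (a point): The same for the jig's -y bay: 0, -50, 32.5 mm in the jig's frame; the stops lie on the -y side.
- cradle_v (a point): Middle of the V's bottom line, axes as the cradle's. A rib may lean on either side: one face flat on that side, its lower edge flat on the other side (they are at right angles). Its centre is then 12 mm to that side (+y or -y) of this point and 20 mm above it.
There are look-alikes about, which are no part of the job. What is meant by the pan is not brown, and is the larger of those in its own colour.

How it is judged:
By the outcome, as a careful person would: the job done as asked, in the order asked, and still so for the second after the job is handed in, with the robot touching nothing.
It also fails if it takes over 72 s, if anything falls off the work surface, if the arm or the gripper's body presses on something with over 40 N, if the wrist force passes 120 N, or if a joint passes its speed limit or range.

## Working session

There is one attempt and no reset: what is moved stays moved. The work goes in short steps, Python scripts to look and compute and a tool call to move; the robot and the scene stay as the last step left them, time stands still between calls to the robot, and variables do not carry over. Pictures are saved under pics/ and viewed, at most 10 in all, crops included, and the job is handed in when it is done.

Besides the shell and the picture viewer there is one more tool, called after ">>>" as name(argument=value, ...), one argument or row to a line, values as JSON. servo_tool: Moves the arm, as the interface text tells. Its arguments: {"type":"object","properties":{"deltas":{"type":"array"},"grip":{"type":"number"}},"required":["deltas"]}

```bash
ls; mkdir -p pics; python3 - <<'E'
from rig import r
import cv2,json
for n in("top","side"):
    im=r.camera(n); cv2.imwrite(f"pics/{n}0.png",im[:,:,::-1]); m=r.camera_model(n); print(n,m)
o=r.get_obs(); print(o)
E
```

```text
pics
top {'fov_y': 55.405156713647074, 'cx': 320.94702653254296, 'cy': 198.19870231836057, 'cam_to_world': array([[ 0.00493682, -0.98964981,  0.14341855,  0.3214296 ],
       [-0.99993912, -0.00347015,  0.01047482,  0.00119678],
       [-0.00986872, -0.14346153, -0.98960669,  1.18800283],
       [ 0.        ,  0.        ,  0.        ,  1.        ]])}
side {'fov_y': 55.761627164013014, 'cx': 318.51431345778076, 'cy': 210.15133997233423, 'cam_to_world': array([[-0.98555987, -0.12231474,  0.11709335,  0.34923709],
       [-0.16930183,  0.69981531, -0.69397076,  0.85847266],
       [ 0.00293913, -0.70377385, -0.71041799,  0.92603895],
       [ 0.        ,  0.        ,  0.        ,  1.        ]])}
{'clock': 0.1, 'joints': array([ 1.09750087,  0.59204613,  0.04832859,  1.60971154, -0.03332867,
        0.94271969, -0.03368062]), 'qd': array([-0.00118727, -0.00459558, -0.00129228, -0.00323884,  0.00040375,
        0.00072603,  0.00206585]), 'joint_efforts': array([ 4.57195143e-03, -5.50001013e+01,  1.55323897e+00, -1.98824787e+01,
        9.72527254e-03,  3.86026455e-03,  2.16581680e-05]), 'eef_pos': array([ 0.26864847, -0.67295626,  0.40363542]), 'orientation': array([[ 9.28717388e-01,  3.70787347e-01, -8.69470942e-04],
       [ 3.70788351e-01, -9.28715474e-01,  1.88838203e-03],
       [-1.07302954e-04, -2.07616293e-03, -9.99997839e-01]]), 'contact_force': array([-0.48670759, -0.31291356, -0.38166948]), 'moment': array([-0.01515438,  0.00710816, -0.01627963]), 'grip_force': 0.0, 'finger_gap': 0.08535370697501399}
```

View pics/top0.png

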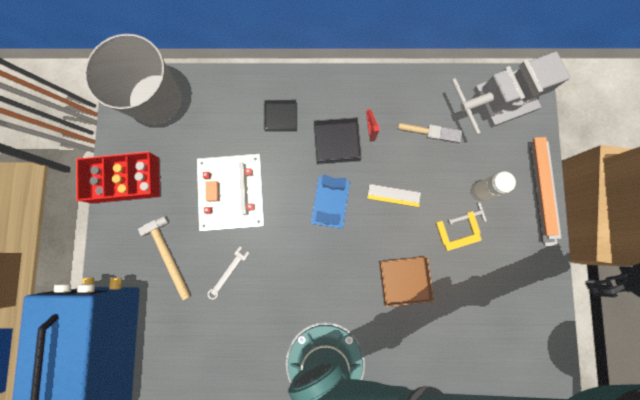

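View pics/side0.png

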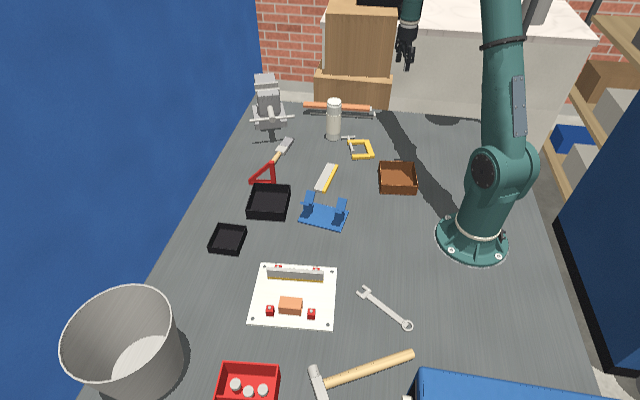

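The top view shows the jig at about (230,192), with the set rib on its right side (~241,188) and the off-cut at (211,191). The black pan is at (337,140), the cradle at (331,201), the loose rib at (394,195) with its yellow edge toward the robot, the small black decoy at (280,115) and the brown decoy at (406,281). The side view agrees.

```bash
python3 - <<'E'
import cv2
a=cv2.imread('pics/top0.png')[90:260,185:435]; cv2.imwrite('pics/topc.png',cv2.resize(a,None,fx=3.2,fy=3.2,interpolation=cv2.INTER_CUBIC))
a=cv2.imread('pics/side0.png')[150:340,200:400]; cv2.imwrite('pics/sidec.png',cv2.resize(a,None,fx=3,fy=3,interpolation=cv2.INTER_CUBIC))
E
```

```text
(no output)
```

View pics/topc.png

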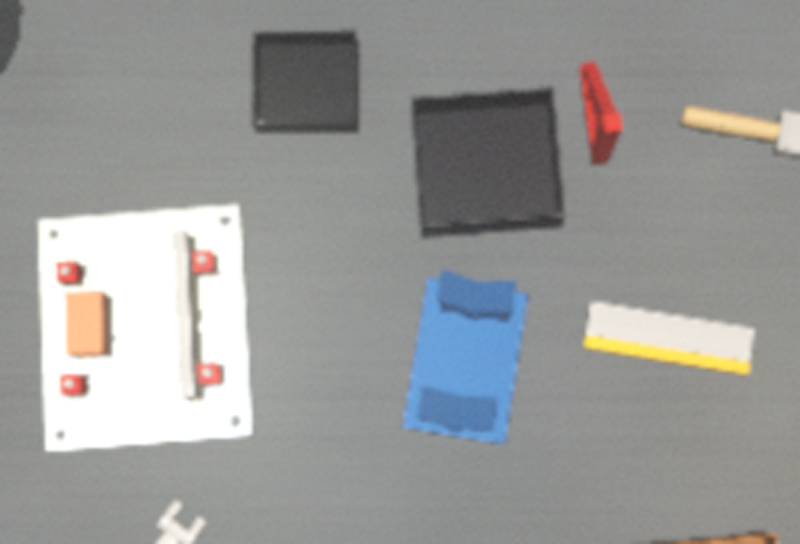

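View pics/sidec.png

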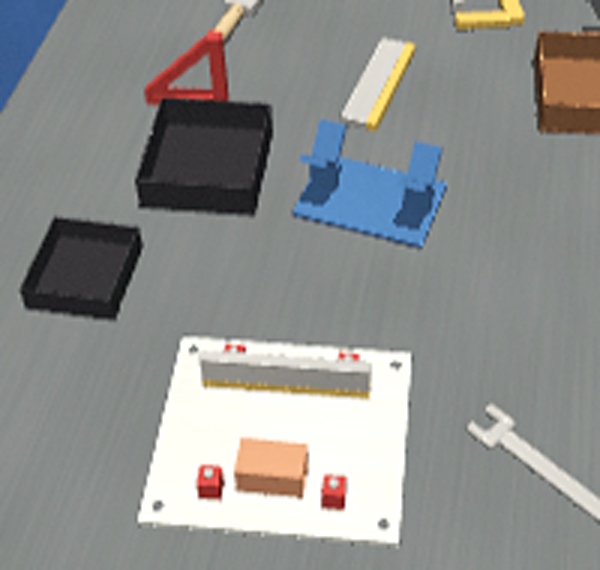

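The crops give the corner positions I need: jig plate, cradle base, rib, off-cut and pan. The tool can't tilt, so the plan is to turn the rib in the V: release it offset toward one side so it falls face-flat onto that side, yellow edge down. Then I squeeze it upright with the fingers.

```bash
cat > h.py <<'E'
import numpy as np, cv2
from scipy.optimize import least_squares
from rig import r
def cam(n):
    m=r.camera_model(n); f=200/np.tan(np.radians(m['fov_y'])/2); return m,f
def ray(n,uv,z):
    m,f=cam(n); T=np.array(m['cam_to_world']); uv=np.atleast_2d(uv).astype(float)
    d=np.c_[(uv[:,0]-m['cx'])/f,(uv[:,1]-m['cy'])/f,np.ones(len(uv))]@T[:3,:3].T
    return T[:3,3]+d*((z-T[2,3])/d[:,2])[:,None]
def rect(P,L,W):
    """fit LxW rectangle to 4 corners in order (-,+),(+,+),(+,-),(-,-) up to rotation"""
    C=np.array([[-L,W],[L,W],[L,-W],[-L,-W]])/2; P=P[:,:2]; best=None
    for k in range(4):
      for S in (C,C[::-1]):
        Q=np.roll(S,k,0); c=P.mean(0); A=(Q.T@(P-c)); th=np.arctan2(A[0,1]-A[1,0],A[0,0]+A[1,1])
        R=np.array([[np.cos(th),-np.sin(th)],[np.sin(th),np.cos(th)]]); e=P-c-Q@R.T
        if best is None or np.abs(e).max()<best[2]: best=(c,th,np.abs(e).max())
    return best
def proj(n,X):
    m,f=cam(n); T=np.linalg.inv(np.array(m['cam_to_world'])); p=np.atleast_2d(X)@T[:3,:3].T+T[:3,3]
    return np.c_[p[:,0]/p[:,2]*f+m['cx'],p[:,1]/p[:,2]*f+m['cy']]
def tool():
    """pose; yaw of tool x"""
    o=r.get_obs(); R=o['orientation']; return o,np.arctan2(R[1,0],R[0,0])
def go(x,y,z=None,closedir=None):
    """shift in tool cm and roll to bring TCP to x,y,z and tool y onto world direction closedir (mod pi)"""
    o,_=tool(); R=o['orientation']; p=o['eef_pos']; d=np.array([x,y,p[2] if z is None else z])-p
    roll=0
    if closedir is not None:
        cur=np.arctan2(R[1,1],R[0,1]); dd=(closedir-cur+np.pi/2)%np.pi-np.pi/2; roll=-dd
    print('shift cm',(R.T@d*100).round(2),'roll',round(roll,3),'TCP',p.round(4),'j7',o['joints'][6].round(2))
E
python3 - <<'E'
from h import *
t=lambda a:np.array(a)/3.2+[185,90]-.34
s=lambda a:np.array(a)/3+[200,150]-.33
def show(k,P,L,W):
    c,th,e=rect(P,L,W); print(k,c.round(4),'deg',np.degrees(th).round(1),'err',e.round(4), 'sides',np.linalg.norm(np.diff(np.r_[P,P[:1]],axis=0)[:,:2],axis=1).round(3))
show('jig t',ray('top',t([(38,220),(239,205),(252,433),(46,451)]),.01),.23,.2)
show('jig s',ray('side',s([(181,337),(412,352),(399,543),(138,521)]),.01),.23,.2)
show('cradle t',ray('top',t([(428,276),(528,293),(505,443),(404,428)]),.008),.15,.1)
P=ray('side',s([(293,212),(422,246),(446,183)]),.008);print('cradle s',P.round(3),((P[0]+P[2])/2).round(4))
show('rib t',ray('top',t([(591,301),(755,326),(750,372),(585,346)]),.012),.16,.045)
show('rib s',ray('side',s([(385,38),(414,44),(375,128),(342,121)]),.012),.16,.045)
show('pan t',ray('top',t([(413,98),(553,88),(564,222),(422,234)]),.045),.13,.14)
show('off t',ray('top',t([(67,293),(102,292),(104,355),(70,356)]),.045),.06,.035)
show('off s',ray('side',s([(241,438),(307,443),(303,471),(235,466)]),.045),.06,.035)
print('stops t',ray('top',t([(68,268),(72,381),(203,257),(208,371)]),.038).round(4)[:,:2])
print('set rib t',ray('top',t([(180,233),(193,396)]),.055).round(4)[:,:2])
E
```

```text
jig t [0.5126 0.3008] deg -175.1 err 0.0012 sides [0.201 0.228 0.2   0.23 ]
jig s [0.5124 0.2996] deg -175.0 err 0.0017 sides [0.231 0.203 0.229 0.2  ]
cradle t [ 0.4807 -0.0158] deg -8.8 err 0.0011 sides [0.1   0.149 0.099 0.152]
cradle s [[ 0.562  0.021  0.008]
 [ 0.414  0.046  0.008]
 [ 0.4   -0.053  0.008]] [ 0.4809 -0.0163  0.008 ]
rib t [ 0.5037 -0.2143] deg 81.3 err 0.0009 sides [0.161 0.046 0.161 0.045]
rib s [ 0.5012 -0.2126] deg -98.6 err 0.005 sides [0.039 0.168 0.041 0.169]
pan t [ 0.6707 -0.036 ] deg -175.6 err 0.0035 sides [0.137 0.135 0.137 0.136]
off t [0.5085 0.3473] deg 4.2 err 0.0017 sides [0.034 0.061 0.032 0.061]
off s [0.511 0.345] deg -175.2 err 0.0035 sides [0.059 0.028 0.06  0.028]
stops t [[0.5642 0.3692]
 [0.4545 0.36  ]
 [0.5754 0.2389]
 [0.4645 0.2305]]
set rib t [[0.595  0.2582]
 [0.4388 0.2405]]
```

>>> servo_tool(
  deltas=[
    [2.2,-1.7,0,0],
    [4.3,-3.3,0,0],
    [4.3,-3.3,0,0],
    [4.3,-3.3,0,0],
    [4.3,-3.3,0,0],
    [4.3,-3.3,0,0],
    [4.3,-3.3,0,0],
    [4.3,-3.3,0,0],
    [4.3,-3.3,0,0],
    [4.3,-3.3,0,0],
    [4,-4,0,0],
    [1.6,-5.2,0,0],
    [1.6,-5.2,0,0],
    [1.6,-5.2,0,0],
    [1.6,-5.2,0,0],
    [1.6,-5.2,0,0],
    [1.6,-5.2,0,0],
    [1.6,-5.2,0,0],
    [1.6,-5.2,0,0],
    [0.8,-2.6,0,0],
  ],
  grip=1,
)

```text
clock: 2.6
eef_pos: [0.5157, 0.2867, 0.4045]
orientation: [[0.927, 0.375, -0.001], [0.375, -0.927, 0.002], [-0.0, -0.002, -1.0]]
contact_force: [0.1, -0.3, 0.1]
finger_gap: 0.0853
grip_force: 0.0
```

```bash
python3 -c "
from h import *
go(.509,.347,.19,np.radians(94.8)); print(r.get_obs()['joints'].round(2))"
```

```text
shift cm [ 1.64 -5.8  21.45] roll 0.301 TCP [0.5157 0.2867 0.4045] j7 -1.83
[-0.51  0.42 -0.1   1.92  0.06  0.8  -1.83]
```

>>> servo_tool(
  deltas=[
    [0.8,-2.9,2,0],
    [0.84,-2.9,4,0],
    [0,0,4,0.15],
    [0,0,4,0.151],
    [0,0,2,0],
    [0,0,0,0],
  ],
)

```text
clock: 3.35
eef_pos: [0.5102, 0.3425, 0.2434]
orientation: [[0.997, 0.081, -0.003], [0.081, -0.997, -0.002], [-0.003, 0.002, -1.0]]
contact_force: [-0.1, 0.4, 1.0]
finger_gap: 0.0854
grip_force: 0.0
```

```bash
python3 - <<'E'
from h import *
go(.509,.347,.19,np.radians(94.8))
a=r.camera('side')[220:360,230:370]; b=r.camera('top')[150:240,185:285]
a=cv2.resize(a,(560,560),interpolation=2);b=cv2.resize(b,(240,216))
cv2.imwrite('pics/a1.png',np.hstack([a,cv2.copyMakeBorder(b,0,344,0,0,0)])[:,:,::-1])
E
```

```text
shift cm [-0.07 -0.47  5.34] roll -0.003 TCP [0.5102 0.3425 0.2434] j7 -2.17
```

View pics/a1.png

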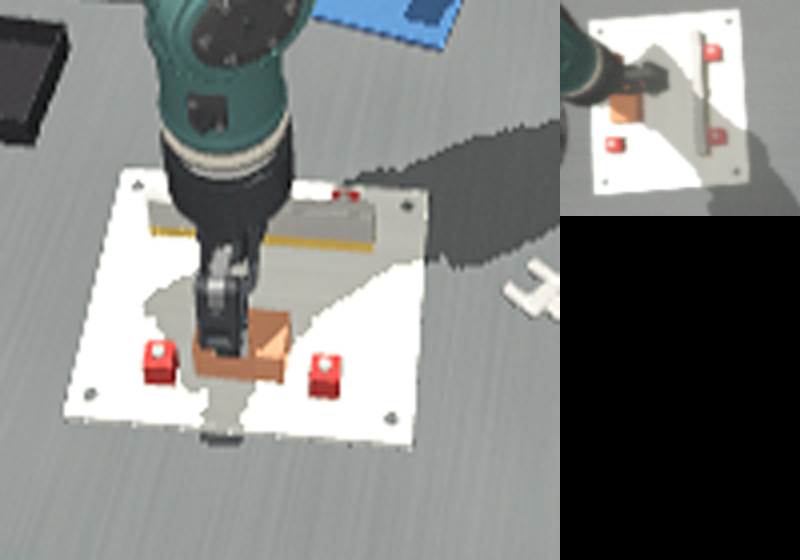

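The gripper is over the off-cut (crop centre ~240,340) with a finger on each side and the stops clear. I'll go down and grip it.

>>> servo_tool(
  deltas=[
    [-0.07,-0.47,0,0],
    [0,0,2.3,0],
    [0,0,2,0],
    [0,0,1,0],
    [0,0,0,0],
  ],
)

```text
clock: 4.08
eef_pos: [0.5094, 0.3473, 0.191]
orientation: [[0.997, 0.079, -0.001], [0.079, -0.997, -0.001], [-0.001, 0.001, -1.0]]
contact_force: [0.3, -0.1, 0.4]
finger_gap: 0.0853
grip_force: 0.0
```

>>> servo_tool(
  deltas=[
    [0,0,0,0],
    [0,0,0,0],
    [0,0,0,0],
    [0,0,0,0],
    [0,0,0,0],
    [0,0,0,0],
  ],
  grip=0,
)

```text
clock: 4.82
eef_pos: [0.51, 0.3479, 0.1925]
orientation: [[0.997, 0.079, 0.001], [0.079, -0.997, 0.001], [0.001, -0.001, -1.0]]
contact_force: [0.3, 1.1, 5.6]
finger_gap: 0.034
grip_force: 61.7
```

>>> servo_tool(
  deltas=[
    [0,0,-2,0],
    [0,0,-4,0],
    [0,0,-4,0],
    [0,0,-2,0],
    [0,0,0,0],
  ],
)

```text
clock: 5.45
eef_pos: [0.5099, 0.3474, 0.314]
orientation: [[0.997, 0.078, 0.003], [0.078, -0.997, 0.002], [0.003, -0.002, -1.0]]
contact_force: [-0.7, -0.4, -1.6]
finger_gap: 0.0343
grip_force: 61.0
```

```bash
python3 -c "
from h import *
go(.671,-.036,None,np.radians(94.8)); print(r.get_obs()['grip_force'])"
```

```text
shift cm [13.05 39.49 -0.04] roll -0.005 TCP [0.5099 0.3474 0.314 ] j7 -2.17
61.00662678480148
```

>>> servo_tool(
  deltas=[
    [0.8,2.5,0,0],
    [1.8,5.4,0,0],
    [1.8,5.4,0,0],
    [1.8,5.4,0,0],
    [1.8,5.4,0,0],
    [1.8,5.4,0,0],
    [1.8,5.2,0,0],
    [1.4,3.9,2,0],
    [0,0,3.4,0],
    [0,0,2,0],
    [0,0,0,0],
  ],
)

```text
clock: 6.82
eef_pos: [0.6681, -0.026, 0.2351]
orientation: [[0.997, 0.08, -0.006], [0.08, -0.997, 0.001], [-0.006, -0.001, -1.0]]
contact_force: [0.3, -0.1, -1.1]
finger_gap: 0.034
grip_force: 61.0
```

>>> servo_tool(
  deltas=[
    [0,0,0,0],
    [0,0,0,0],
    [0,0,0,0],
    [0,0,-2,0],
    [0,0,-4,0],
    [0,0,-3,0],
  ],
  grip=0.65,
)

```text
clock: 7.58
eef_pos: [0.6701, -0.0272, 0.331]
orientation: [[0.997, 0.079, 0.003], [0.079, -0.997, -0.0], [0.003, 0.0, -1.0]]
contact_force: [0.4, -0.1, 0.7]
finger_gap: 0.0556
grip_force: 0.0
```

```bash
python3 -c "
from h import *
go(.5032,-.2140,None,np.radians(-8.6))"
```

```text
shift cm [-18.1   17.31  -0.05] roll -1.342 TCP [ 0.6701 -0.0272  0.331 ] j7 -1.55
```

>>> servo_tool(
  deltas=[
    [-1.8,1.7,0,0],
    [-3.6,3.5,0,0],
    [-3.6,3.5,0,0],
    [-3.6,3.5,0,0],
    [-3.6,3.5,0,0],
    [-1.9,1.6,0,0],
    [0,0,0,-0.168],
    [0,0,2,-0.168],
    [0,0,2,-0.168],
    [0,0,2,-0.168],
    [0,0,2,-0.168],
    [0,0,0,-0.168],
    [0,0,0,-0.168],
    [0,0,0,-0.166],
    [0,0,0,0],
  ],
  grip=0.8,
)

```text
clock: 9.45
eef_pos: [0.5014, -0.2148, 0.2475]
orientation: [[0.153, 0.988, -0.002], [0.988, -0.153, 0.0], [-0.0, -0.002, -1.0]]
contact_force: [-0.4, -0.3, 0.6]
finger_gap: 0.0689
grip_force: 0.0
```

```bash
python3 - <<'E'
from h import *
go(.5032,-.2140,.185,np.radians(-8.6))
a=r.camera('side')[140:230,280:380]; b=r.camera('top')
a=cv2.resize(a,(500,450),interpolation=2); b=cv2.resize(b[100:260,300:430],(260,320))
cv2.imwrite('pics/a2.png',np.hstack([a,cv2.copyMakeBorder(b,0,130,0,0,0)])[:,:,::-1])
E
```

```text
shift cm [0.11 0.18 6.25] roll -0.003 TCP [ 0.5014 -0.2148  0.2475] j7 -0.29
```

View pics/a2.png

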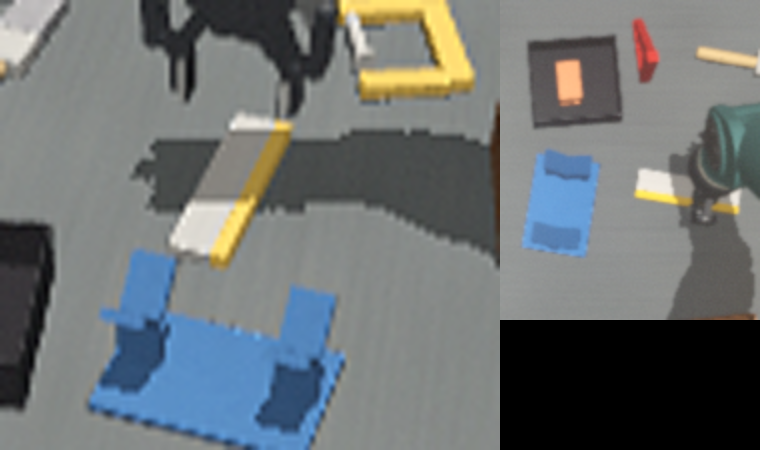

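The off-cut lies in the black pan. The gripper is over the rib's centre with the fingers across its edges, so I'll go down in steps.

>>> servo_tool(
  deltas=[
    [0.11,0.18,2,0],
    [0,0,2,0],
    [0,0,1.4,0],
    [0,0,0.5,0],
    [0,0,0,0],
    [0,0,0,0],
  ],
  grip=0.66,
)

```text
clock: 10.3
eef_pos: [0.505, -0.2131, 0.1892]
orientation: [[0.15, 0.989, 0.001], [0.989, -0.15, -0.0], [-0.0, 0.001, -1.0]]
contact_force: [0.4, 0.9, 1.7]
finger_gap: 0.0562
grip_force: 0.0
```

>>> servo_tool(
  deltas=[
    [0,0,0.2,0],
    [0,0,0.2,0],
    [0,0,0,0],
  ],
)

```text
clock: 10.68
eef_pos: [0.5047, -0.2131, 0.1847]
orientation: [[0.149, 0.989, -0.0], [0.989, -0.149, -0.0], [-0.0, -0.0, -1.0]]
contact_force: [-0.5, -0.8, -0.4]
finger_gap: 0.0567
grip_force: 0.0
```

>>> servo_tool(
  deltas=[
    [0,0,0.2,0],
    [0,0,0,0],
  ],
)

```text
clock: 10.92
eef_pos: [0.5047, -0.213, 0.1825]
orientation: [[0.149, 0.989, -0.0], [0.989, -0.149, 0.0], [0.0, -0.0, -1.0]]
contact_force: [-0.3, -0.5, 0.9]
finger_gap: 0.056
grip_force: 0.0
```

>>> servo_tool(
  deltas=[
    [0,0,0.2,0],
    [0,0,0,0],
  ],
)

```text
clock: 11.18
eef_pos: [0.5047, -0.213, 0.1805]
orientation: [[0.149, 0.989, -0.0], [0.989, -0.149, 0.0], [-0.0, -0.0, -1.0]]
contact_force: [-0.2, 0.3, 0.5]
finger_gap: 0.0563
grip_force: 0.0
```

>>> servo_tool(
  deltas=[
    [0,0,0,0],
    [0,0,0,0],
    [0,0,0,0],
    [0,0,0,0],
  ],
  grip=0,
)

```text
clock: 11.68
eef_pos: [0.5037, -0.2129, 0.1812]
orientation: [[0.15, 0.989, -0.003], [0.989, -0.15, -0.0], [-0.001, -0.003, -1.0]]
contact_force: [-3.1, 1.5, 6.1]
finger_gap: 0.0419
grip_force: 59.8
```

>>> servo_tool(
  deltas=[
    [0,0,-1,0],
    [0,0,-2.5,0],
    [0,0,-4,0],
    [0,0,-4,0],
    [0,0,-2,-0.1],
    [0,0,0,-0.168],
    [0,0,0,-0.168],
    [0,0,0,-0.168],
    [0,0,0,-0.168],
    [0,0,0,-0.168],
    [0,0,0,-0.168],
    [0,0,0,-0.168],
    [0,0,0,-0.168],
    [0,0,0,-0.123],
    [0,0,0,0],
  ],
)

```text
clock: 13.55
eef_pos: [0.5037, -0.2136, 0.3149]
orientation: [[-0.988, 0.155, -0.002], [0.155, 0.988, 0.001], [0.002, 0.0, -1.0]]
contact_force: [-0.6, -0.4, -7.0]
finger_gap: 0.0414
grip_force: 62.5
```

```bash
python3 -c "
from h import *
go(.4836,.0018,.265,np.radians(81.2))"
```

```text
shift cm [ 5.32 20.96  5.01] roll -0.002 TCP [ 0.5037 -0.2136  0.3149] j7 1.03
```

>>> servo_tool(
  deltas=[
    [0.7,2.8,0,0],
    [1.3,5.2,0,0],
    [1.3,5.2,0,0],
    [1.3,5.2,0,0],
    [0.72,2.56,0,0],
    [0,0,2,0],
    [0,0,2,0],
    [0,0,0,0],
    [0,0,0,0],
  ],
)

```text
clock: 14.68
eef_pos: [0.4845, 0.0023, 0.2762]
orientation: [[-0.988, 0.154, 0.001], [0.154, 0.988, 0.0], [-0.001, 0.0, -1.0]]
contact_force: [0.4, -0.1, -8.1]
finger_gap: 0.0415
grip_force: 63.1
```

```bash
python3 - <<'E'
from h import *
go(.4836,.0018,.265,np.radians(81.2))
a=r.camera('side')[130:250,270:390]
a=cv2.resize(a,(480,480),interpolation=2); b=cv2.resize(r.camera('top')[150:250,290:370],(320,400))
cv2.imwrite('pics/a3.png',np.hstack([a,cv2.copyMakeBorder(b,0,80,0,0,0)])[:,:,::-1])
E
```

```text
shift cm [ 0.08 -0.06  1.12] roll -0.001 TCP [0.4845 0.0023 0.2762] j7 0.5
```

View pics/a3.png

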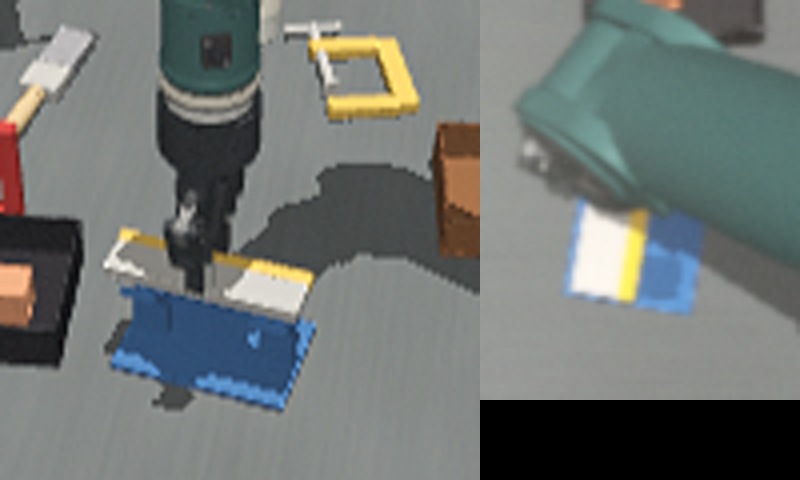

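The yellow edge is on the −y side and close to the V's bottom line. The bare edge overhangs the +y lip, as intended. I'll lower it until it touches the lip.

>>> servo_tool(
  deltas=[
    [0.08,-0.06,0.6,0],
    [0,0,0.4,0],
    [0,0,0,0],
  ],
)

```text
clock: 15.15
eef_pos: [0.4832, 0.0016, 0.2653]
orientation: [[-0.988, 0.153, -0.001], [0.153, 0.988, -0.0], [0.001, -0.0, -1.0]]
contact_force: [-0.4, 0.6, -7.0]
finger_gap: 0.0414
grip_force: 63.1
```

>>> servo_tool(
  deltas=[
    [0,0,0.25,0],
    [0,0,0,0],
  ],
)

```text
clock: 15.4
eef_pos: [0.4834, 0.0017, 0.2631]
orientation: [[-0.988, 0.153, -0.0], [0.153, 0.988, -0.0], [0.0, -0.0, -1.0]]
contact_force: [-0.2, 0.5, -6.4]
finger_gap: 0.0414
grip_force: 63.1
```

>>> servo_tool(
  deltas=[
    [0,0,0.15,0],
    [0,0,0,0],
  ],
)

```text
clock: 15.65
eef_pos: [0.4834, 0.0017, 0.2616]
orientation: [[-0.988, 0.153, -0.0], [0.153, 0.988, -0.0], [0.0, -0.0, -1.0]]
contact_force: [0.3, 0.4, -6.5]
finger_gap: 0.0417
grip_force: 63.0
```

>>> servo_tool(
  deltas=[
    [0,0,0.15,0],
    [0,0,0,0],
  ],
)

```text
clock: 15.9
eef_pos: [0.4835, 0.0019, 0.2607]
orientation: [[-0.988, 0.153, 0.001], [0.153, 0.988, -0.001], [-0.001, -0.0, -1.0]]
contact_force: [-1.3, -0.4, -0.0]
finger_gap: 0.0414
grip_force: 64.3
```

>>> servo_tool(
  deltas=[
    [0,0,0.1,0],
    [0,0,0,0],
  ],
)

```text
clock: 16.15
eef_pos: [0.4834, 0.0021, 0.2603]
orientation: [[-0.988, 0.153, 0.001], [0.153, 0.988, -0.001], [-0.001, -0.001, -1.0]]
contact_force: [-4.7, -1.7, 9.9]
finger_gap: 0.0413
grip_force: 66.1
```

Contact with the lip at 0.2607, as expected (80 mm). I'll release it.

>>> servo_tool(
  deltas=[
    [0,0,-0.1,0],
    [0,0,0,0],
    [0,0,0,0],
    [0,0,0,0],
    [0,0,0,0],
  ],
  grip=1,
)

```text
clock: 16.77
eef_pos: [0.4834, 0.0018, 0.2601]
orientation: [[-0.988, 0.153, -0.0], [0.153, 0.988, 0.0], [0.0, 0.0, -1.0]]
contact_force: [-0.3, 0.8, -0.8]
finger_gap: 0.0853
grip_force: 0.0
```

>>> servo_tool(
  deltas=[
    [0,0,-2,0],
    [0,0,-4,0],
    [0,0,-4,0],
    [0,-4,-4,0],
    [0,-5,0,0],
    [0,-5,0,0],
  ],
)

```text
clock: 17.52
eef_pos: [0.4617, -0.1379, 0.4009]
orientation: [[-0.988, 0.153, 0.001], [0.153, 0.988, -0.001], [-0.002, -0.001, -1.0]]
contact_force: [0.4, 0.1, 0.2]
finger_gap: 0.0856
grip_force: 0.0
```

```bash
python3 - <<'E'
from h import *
S=r.camera('side');T=r.camera('top'); cv2.imwrite('pics/S4.png',S[:,:,::-1]);cv2.imwrite('pics/T4.png',T[:,:,::-1])
a=cv2.resize(S[160:250,280:370],(450,450),interpolation=2); b=cv2.resize(T[160:245,295:365],(350,425))
cv2.imwrite('pics/a4.png',np.hstack([a,cv2.copyMakeBorder(b,0,25,0,0,0)])[:,:,::-1])
E
```

```text
(no output)
```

View pics/a4.png

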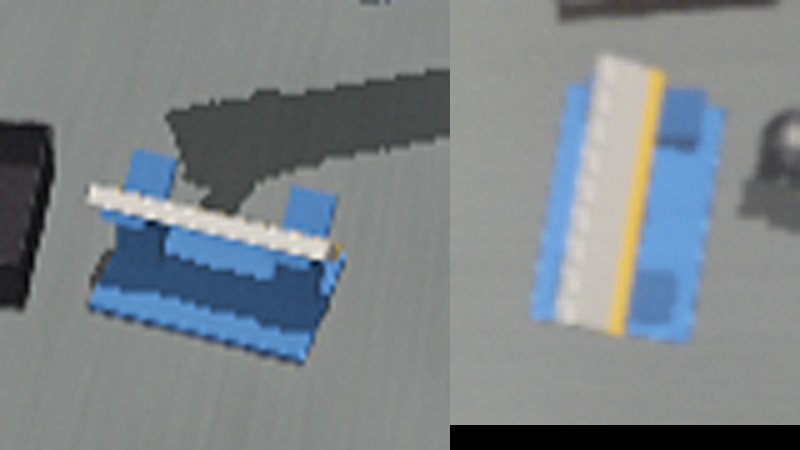

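```bash
python3 - <<'E'
from h import *
c=np.array([.4808,-.016]);a=np.radians(-8.8);X=np.array([np.cos(a),np.sin(a)]);Y=np.array([-X[1],X[0]])
for nm,(y,z) in dict(bare_low=(.0318,.0318),bare_up=(.0233,.0403),yel_up=(-.0085,.0085)).items():
    P=[np.r_[c+s*.08*X+y*Y,.05+z] for s in(1,-1)]
    print(nm,((proj('top',P)-[295,160])*5+[450,0]).round().tolist(),((proj('side',P)-[280,160])*5).round().tolist())
go(c[0]+.002*Y[0],c[1]+.002*Y[1],None,np.radians(81.2))
E
```

```text
bare_low [[597.0, 53.0], [554.0, 319.0]] [[84.0, 203.0], [323.0, 260.0]]
bare_up [[611.0, 52.0], [568.0, 320.0]] [[88.0, 185.0], [327.0, 241.0]]
yel_up [[663.0, 71.0], [622.0, 333.0]] [[107.0, 189.0], [338.0, 243.0]]
shift cm [ 0.08 13.03 -0.04] roll -0.011 TCP [ 0.4606 -0.1427  0.3992] j7 1.04
```

The projection matches to within a millimetre: the rib lies flat in the V, yellow edge down and centred. Next I take it by its faces.

>>> servo_tool(
  deltas=[
    [0,2.5,0,0],
    [0,5,0,0],
    [0.08,4,0,-0.011],
    [0,1.6,4,0],
    [0,0,4,0],
    [0,0,4,0],
    [0,0,2.7,0],
    [0,0,1,0],
    [0,0,0,0],
  ],
)

```text
clock: 18.75
eef_pos: [0.4811, -0.0065, 0.2431]
orientation: [[-0.99, 0.142, -0.001], [0.142, 0.99, 0.0], [0.001, 0.0, -1.0]]
contact_force: [0.1, -0.6, -0.0]
finger_gap: 0.0856
grip_force: 0.0
```

>>> servo_tool(
  deltas=[
    [0,0,0,0],
    [0,0,0,0],
    [0,0,0,0],
    [0,0,0,0],
  ],
  grip=0.5,
)

```text
clock: 19.25
eef_pos: [0.4818, -0.0052, 0.2442]
orientation: [[-0.99, 0.141, 0.004], [0.141, 0.99, 0.004], [-0.003, 0.005, -1.0]]
contact_force: [-0.5, 5.1, 3.0]
finger_gap: 0.0428
grip_force: 2.7
```

>>> servo_tool(
  deltas=[
    [0,0,0,0],
    [0,0,0,0],
    [0,0,0,0],
    [0,0,0,0],
    [0,0,0,0],
  ],
  grip=0.25,
)

```text
clock: 19.88
eef_pos: [0.4823, 0.0009, 0.2467]
orientation: [[-0.991, 0.135, 0.01], [0.135, 0.991, 0.015], [-0.008, 0.016, -1.0]]
contact_force: [-4.4, 15.5, 22.0]
finger_gap: 0.0225
grip_force: 44.1
```

>>> servo_tool(
  deltas=[
    [0,-0.4,0,0],
    [0,-0.4,0,0],
    [0,0,0,0],
  ],
)

```text
clock: 20.25
eef_pos: [0.4815, -0.0021, 0.2477]
orientation: [[-0.991, 0.131, 0.015], [0.131, 0.991, 0.028], [-0.011, 0.029, -1.0]]
contact_force: [-5.9, 27.1, 24.3]
finger_gap: 0.0218
grip_force: 37.2
```

>>> servo_tool(
  deltas=[
    [0,0,0,0],
    [0,0,0,0],
    [0,0,0,0],
    [0,0,0,0],
  ],
  grip=0,
)

```text
clock: 20.75
eef_pos: [0.4815, -0.0018, 0.2485]
orientation: [[-0.991, 0.13, 0.015], [0.13, 0.991, 0.026], [-0.012, 0.028, -1.0]]
contact_force: [-8.1, 26.5, 34.3]
finger_gap: 0.0208
grip_force: 56.1
```

>>> servo_tool(
  deltas=[
    [0,0,-0.5,0],
    [0,0,-0.5,0],
    [0,0,0,0],
    [0,0,0,0],
  ],
)

```text
clock: 21.25
eef_pos: [0.4811, -0.0056, 0.2581]
orientation: [[-0.991, 0.134, 0.011], [0.134, 0.991, 0.016], [-0.009, 0.017, -1.0]]
contact_force: [-8.0, 18.1, 36.0]
finger_gap: 0.0139
grip_force: 58.2
```

>>> servo_tool(
  deltas=[
    [0,0,-0.4,0],
    [0,0,-0.4,0],
    [0,0,0,0],
    [0,0,0,0],
  ],
)

```text
clock: 21.75
eef_pos: [0.4807, -0.0121, 0.2638]
orientation: [[-0.99, 0.142, 0.005], [0.142, 0.99, 0.004], [-0.004, 0.004, -1.0]]
contact_force: [-4.2, 6.0, 21.0]
finger_gap: 0.0103
grip_force: 59.5
```

```bash
python3 - <<'E'
from h import *
S=r.camera('side');T=r.camera('top')
a=cv2.resize(S[160:250,280:370],(450,450),interpolation=2); b=cv2.resize(T[160:245,295:365],(350,425))
cv2.imwrite('pics/a5.png',np.hstack([a,cv2.copyMakeBorder(b,0,25,0,0,0)])[:,:,::-1])
E
```

```text
(no output)
```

View pics/a5.png

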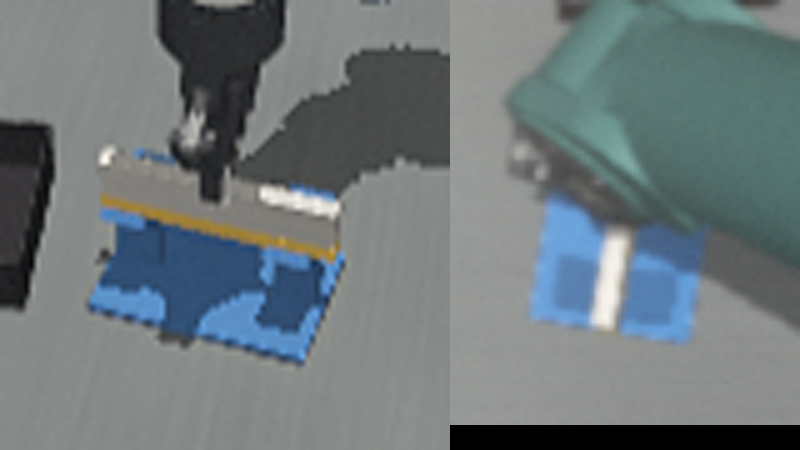

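The rib is upright, yellow edge down, pads on its two faces and centred between the V halves. I'll lift it and carry it to the jig.

>>> servo_tool(
  deltas=[
    [0,0,-1,0],
    [0,0,-2,0],
    [0,0,-3,0],
    [0,0,-1.5,0],
    [0,0,0,0],
    [0,0,0,0],
  ],
)

```text
clock: 22.6
eef_pos: [0.4792, -0.0157, 0.3351]
orientation: [[-0.99, 0.143, -0.003], [0.143, 0.99, -0.001], [0.002, -0.001, -1.0]]
contact_force: [0.1, -0.3, -6.8]
finger_gap: 0.0099
grip_force: 58.2
```

```bash
python3 -c "
from h import *
go(.5088,.342,None,np.radians(94.95))"
```

```text
shift cm [ 2.18 35.82 -0.04] roll -0.23 TCP [ 0.4792 -0.0157  0.3351] j7 0.68
```

>>> servo_tool(
  deltas=[
    [0.16,2.5,0,0],
    [0.3,5,0,0],
    [0.3,5,0,0],
    [0.3,5,0,0],
    [0.3,5,0,0],
    [0.3,5,0,0],
    [0.3,5,0,0],
    [0.22,3.3,0,0],
    [0,0,0,-0.115],
    [0,0,0,-0.115],
    [0,0,0,0],
    [0,0,0,0],
    [0,0,0,0],
  ],
)

```text
clock: 24.22
eef_pos: [0.5093, 0.3423, 0.3359]
orientation: [[-0.996, -0.086, -0.0], [-0.086, 0.996, -0.001], [0.0, -0.001, -1.0]]
contact_force: [-0.1, 0.0, -6.9]
finger_gap: 0.0101
grip_force: 59.0
```

```bash
python3 - <<'E'
from h import *
go(.5088,.342,None,np.radians(94.95))
S=r.camera('side'); T=r.camera('top')
a=cv2.resize(S[200:350,220:370],(600,600),interpolation=2)
b=cv2.resize(T[135:245,185:270],(200,259),interpolation=2)
cv2.imwrite('pics/a6.png',np.hstack([a,cv2.copyMakeBorder(b,0,341,0,0,0)])[:,:,::-1])
E
```

```text
shift cm [ 0.05 -0.03  0.  ] roll -0.0 TCP [0.5093 0.3423 0.3359] j7 0.34
```

View pics/a6.png

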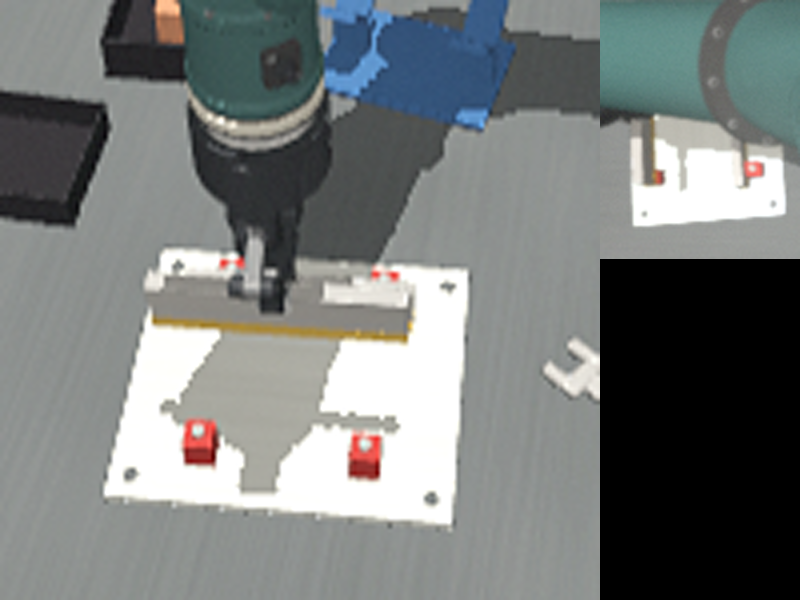

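```bash
python3 - <<'E'
from h import *
o,_=tool(); p=o['eef_pos']; R=o['orientation']; n=R[:,1]; q=p+.006*n
uv=np.array([(152,322),(408,342),(152,275),(410,293)])/4+[220,200]-.37
A=ray('side',uv,0.);C=np.array(r.camera_model('side')['cam_to_world'])[:3,3]
d=A-C; P=C+d*(((q-C)@n)/(d@n))[:,None]
print(P.round(4)); print('along x from TCP mm',((P-p)@R[:,0]*1000).round(1),'TCP-z',(p[2]-P[:,2]).round(4))
E
```

```text
[[0.5864 0.3552 0.1379]
 [0.4279 0.3414 0.1364]
 [0.5809 0.3547 0.1876]
 [0.4272 0.3414 0.1879]]
along x from TCP mm [-78.   81.1 -72.4  81.9] TCP-z [0.1983 0.1998 0.1486 0.1483]
```

>>> servo_tool(
  deltas=[
    [-0.1,0,2,0],
    [0,0,4,0],
    [0,0,4,0],
    [0,0,1.7,0],
    [0,0,0.4,0],
    [0,0,0,0],
  ],
)

```text
clock: 25.08
eef_pos: [0.5087, 0.3413, 0.219]
orientation: [[-0.996, -0.087, 0.001], [-0.087, 0.996, -0.011], [0.0, -0.011, -1.0]]
contact_force: [-7.4, -10.9, 25.1]
finger_gap: 0.0099
grip_force: 64.7
```

>>> servo_tool(
  deltas=[
    [0,0,0.2,0],
    [0,0,0,0],
  ],
)

```text
clock: 25.32
eef_pos: [0.5084, 0.3416, 0.2189]
orientation: [[-0.996, -0.087, 0.002], [-0.087, 0.996, -0.012], [-0.001, -0.012, -1.0]]
contact_force: [-10.2, -13.2, 37.8]
finger_gap: 0.0101
grip_force: 66.4
```

>>> servo_tool(
  deltas=[
    [0,0,0.2,0],
    [0,0,0,0],
  ],
)

```text
clock: 25.58
eef_pos: [0.5082, 0.3421, 0.2188]
orientation: [[-0.996, -0.087, 0.003], [-0.087, 0.996, -0.013], [-0.002, -0.013, -1.0]]
contact_force: [-12.1, -16.4, 50.5]
finger_gap: 0.0102
grip_force: 68.3
```

>>> servo_tool(
  deltas=[
    [0,0,-0.7,0],
    [0,0,0,0],
    [0,0,0,0],
  ],
)

```text
clock: 25.95
eef_pos: [0.5109, 0.3435, 0.2189]
orientation: [[-0.996, -0.087, 0.001], [-0.087, 0.996, 0.001], [-0.002, 0.001, -1.0]]
contact_force: [-0.7, -1.0, 5.6]
finger_gap: 0.0096
grip_force: 61.9
```

```bash
cat > m.py <<'E'
from h import *
J=np.array([.5125,.3002]);a=np.radians(4.95);X=np.array([np.cos(a),np.sin(a)]);Y=np.array([-X[1],X[0]])
def yel(z0=.01):
    S=r.camera('side'); h=cv2.cvtColor(S,cv2.COLOR_RGB2HSV)
    m=((h[...,0]>15)&(h[...,0]<32)&(h[...,1]>110)).astype(np.uint8)
    # free bay window
    v=np.zeros_like(m); w=[np.r_[J+x*X+y*Y,z] for x in(-.11,.11) for y in(.02,.07) for z in(.005,.07)]
    uv=proj('side',w); u0,v0=uv.min(0).astype(int);u1,v1=uv.max(0).astype(int); v[v0:v1,u0:u1]=m[v0:v1,u0:u1]
    ys,xs=np.nonzero(v); print('n',len(xs),'u',xs.min(),xs.max())
    cols=[c for c in np.unique(xs) if (xs==c).sum()>0]
    lo=np.array([(c,ys[xs==c].max()+.5) for c in cols]); hi=np.array([(c,ys[xs==c].min()-.5) for c in cols])
    for nm,p,z in(('low',lo,z0),('high',hi,z0+.011)):
        P=(ray('side',p,z)[:,:2]-J)@np.c_[X,Y]*1000
        k=np.polyfit(P[:,0],P[:,1],1); print(nm,'x',P[:,0].min().round(1),P[:,0].max().round(1),'y@0',k[1].round(1),'slope mrad',(k[0]*1000).round(1))
    return S
def bar():
    o,_=tool(); print('TCP jig mm',((o['eef_pos'][:2]-J)@np.c_[X,Y]*1000).round(1),o['eef_pos'][2].round(4),o['contact_force'].round(1),'zaxis',o['orientation'][:,2].round(3))
E
python3 -c "
from m import *
bar(); S=yel()
P=[np.r_[J+x*X+y*Y,.038] for x,y in((.055,.066),(-.055,.066))]
h=cv2.cvtColor(S,cv2.COLOR_RGB2HSV); m=(((h[...,0]<6)|(h[...,0]>174))&(h[...,1]>120))
for p in P:
  u=proj('side',p)[0]; ys,xs=np.nonzero(m[int(u[1])-9:int(u[1])+16,int(u[0])-9:int(u[0])+10]); print('stop pred',u.round(1),'red box',xs.min()+int(u[0])-9,xs.max()+int(u[0])-9,ys.min()+int(u[1])-9,ys.max()+int(u[1])-9)
  Q=[np.r_[p[:2]+i*.01*X+k*.01*Y,z] for i in(-1,1) for k in (-1,1) for z in(.01,.038)];q=proj('side',Q);print(q.min(0).round(1),q.max(0).round(1))
"
```

```text
TCP jig mm [ 2.2 43.3] 0.2189 [-0.7 -1.   5.6] zaxis [ 0.001  0.001 -1.   ]
n 60 u 262 320
low x -76.9 81.7 y@0 44.6 slope mrad 2.7
high x -77.1 79.9 y@0 46.8 slope mrad 2.4
stop pred [269.3 308.1] red box 266 274 305 315
[264.9 304.5] [274.6 317.2]
stop pred [311.  311.3] red box 307 314 308 319
[306.8 307.6] [315.2 320.4]
```

>>> servo_tool(
  deltas=[
    [0.2,0,-0.1,0],
    [0,0.3,0,0],
    [0,0.2,0,0],
    [0,0,0,0],
  ],
)

```text
clock: 26.5
eef_pos: [0.5092, 0.3455, 0.219]
orientation: [[-0.996, -0.085, 0.002], [-0.085, 0.996, -0.007], [-0.001, -0.007, -1.0]]
contact_force: [3.0, -6.6, 5.0]
finger_gap: 0.0098
grip_force: 61.8
```

>>> servo_tool(
  deltas=[
    [0,0.15,0,0],
    [0,0,0,0],
  ],
)

```text
clock: 26.75
eef_pos: [0.5091, 0.3462, 0.2191]
orientation: [[-0.996, -0.085, 0.002], [-0.085, 0.996, -0.009], [-0.001, -0.01, -1.0]]
contact_force: [2.8, -7.3, 6.6]
finger_gap: 0.0098
grip_force: 62.1
```

```bash
python3 -c "
from m import *
bar(); yel()"
```

```text
TCP jig mm [ 0.6 46.1] 0.2191 [ 2.8 -7.3  6.6] zaxis [ 0.002 -0.009 -1.   ]
n 58 u 262 320
low x -77.2 81.7 y@0 44.6 slope mrad -4.5
high x -77.1 79.9 y@0 46.9 slope mrad 3.3
```

>>> servo_tool(
  deltas=[
    [0,0,-0.35,0],
    [0,0,0,0],
    [0,0.2,0,0],
    [0,0,0,0],
  ],
)

```text
clock: 27.3
eef_pos: [0.507, 0.3513, 0.2222]
orientation: [[-0.996, -0.088, -0.001], [-0.088, 0.996, 0.0], [0.001, 0.0, -1.0]]
contact_force: [-0.4, -0.6, -6.5]
finger_gap: 0.0099
grip_force: 60.2
```

```bash
python3 -c "
from m import *
bar(); yel(.0115)"
```

```text
TCP jig mm [-1.1 51.4] 0.2222 [-0.4 -0.6 -6.5] zaxis [-0.001  0.    -1.   ]
n 72 u 263 321
low x -80.4 76.9 y@0 52.6 slope mrad 1.7
high x -80.3 75.8 y@0 53.8 slope mrad 4.7
```

>>> servo_tool(
  deltas=[
    [-0.1,0.15,0,0],
    [0,0,0,0],
  ],
)

```text
clock: 27.6
eef_pos: [0.5082, 0.352, 0.2223]
orientation: [[-0.996, -0.087, -0.001], [-0.087, 0.996, -0.002], [0.001, -0.002, -1.0]]
contact_force: [0.2, -1.5, -7.3]
finger_gap: 0.01
grip_force: 60.2
```

>>> servo_tool(
  deltas=[
    [0,0.15,0,0],
    [0,0,0,0],
  ],
)

```text
clock: 27.85
eef_pos: [0.5081, 0.3526, 0.2223]
orientation: [[-0.996, -0.086, -0.001], [-0.086, 0.996, -0.004], [0.001, -0.004, -1.0]]
contact_force: [-1.9, -4.7, -5.3]
finger_gap: 0.0094
grip_force: 60.5
```

>>> servo_tool(
  deltas=[
    [0,0.1,0,0],
    [0,0,0.15,0],
    [0,0,0.15,0],
    [0,0,0,0],
  ],
)

```text
clock: 28.35
eef_pos: [0.5086, 0.3529, 0.2194]
orientation: [[-0.996, -0.086, 0.0], [-0.086, 0.996, -0.006], [0.0, -0.006, -1.0]]
contact_force: [-0.5, -6.2, -3.0]
finger_gap: 0.01
grip_force: 60.7
```

```bash
python3 -c "
from m import *
bar(); yel()"
```

```text
TCP jig mm [ 0.7 52.8] 0.2194 [-0.5 -6.2 -3. ] zaxis [ 0.    -0.006 -1.   ]
n 57 u 262 320
low x -77.7 80.0 y@0 52.8 slope mrad 5.2
high x -77.9 78.8 y@0 55.0 slope mrad -2.8
```

>>> servo_tool(
  deltas=[
    [0,0,0.1,0],
    [0,0,0,0],
  ],
)

```text
clock: 28.65
eef_pos: [0.5084, 0.353, 0.2191]
orientation: [[-0.996, -0.086, 0.0], [-0.086, 0.996, -0.007], [0.0, -0.007, -1.0]]
contact_force: [-2.5, -8.3, 0.9]
finger_gap: 0.0102
grip_force: 61.2
```

>>> servo_tool(
  deltas=[
    [0,0,0,0],
    [0,0,0,0],
    [0,0,0,0],
    [0,0,0,0],
  ],
  grip=0.35,
)

```text
clock: 29.15
eef_pos: [0.5083, 0.3557, 0.2191]
orientation: [[-0.996, -0.088, 0.001], [-0.088, 0.996, 0.002], [-0.001, 0.002, -1.0]]
contact_force: [0.6, -0.3, 0.4]
finger_gap: 0.03
grip_force: 0.0
```

>>> servo_tool(
  deltas=[
    [0,-0.3,0,0],
    [0,0,0.7,0],
    [0,0,0.7,0],
    [0,0,0,0],
  ],
)

```text
clock: 29.65
eef_pos: [0.5082, 0.3517, 0.2037]
orientation: [[-0.996, -0.087, -0.001], [-0.087, 0.996, -0.001], [0.001, -0.001, -1.0]]
contact_force: [0.2, 0.3, -0.1]
finger_gap: 0.0299
grip_force: 0.0
```

```bash
python3 -c "
from m import *
bar(); yel(); o=r.get_obs(); print(o['finger_gap'])"
```

```text
TCP jig mm [ 0.1 51.6] 0.2037 [ 0.2  0.3 -0.1] zaxis [-0.001 -0.001 -1.   ]
n 40 u 262 320
low x -77.7 80.0 y@0 52.8 slope mrad 3.7
high x -77.9 78.8 y@0 54.7 slope mrad -6.5
0.029641689048793943
```

>>> servo_tool(
  deltas=[
    [0,0.4,0,0],
    [0,0.4,0,0],
    [0,0,0,0],
  ],
)

```text
clock: 30.08
eef_pos: [0.5078, 0.3599, 0.2047]
orientation: [[-0.996, -0.087, 0.0], [-0.087, 0.996, -0.001], [-0.0, -0.001, -1.0]]
contact_force: [0.2, -0.9, 1.2]
finger_gap: 0.0302
grip_force: 0.7
```

>>> servo_tool(
  deltas=[
    [0,0.15,0,0],
    [0,0,0,0],
  ],
)

```text
clock: 30.32
eef_pos: [0.5078, 0.3607, 0.2046]
orientation: [[-0.996, -0.086, 0.0], [-0.086, 0.996, -0.002], [0.0, -0.002, -1.0]]
contact_force: [-0.2, -3.6, 2.1]
finger_gap: 0.0302
grip_force: 1.9
```

>>> servo_tool(
  deltas=[
    [0,0.15,0,0],
    [0,0,0,0],
  ],
)

```text
clock: 30.58
eef_pos: [0.5078, 0.3613, 0.2046]
orientation: [[-0.996, -0.086, 0.0], [-0.086, 0.996, -0.005], [0.0, -0.005, -1.0]]
contact_force: [0.4, -6.5, 6.2]
finger_gap: 0.0301
grip_force: 3.1
```

>>> servo_tool(
  deltas=[
    [0,-0.5,0,0],
    [0,-0.45,0,0],
    [0,0,0,0],
    [0,0,-2,0],
    [0,0,-4,0],
    [0,0,-5,0],
    [0,0,-5,0],
    [0,-5,0,0],
    [0,-6,0,0],
    [0,-6,0,0],
    [0,-6,0,0],
    [0,0,0,0],
  ],
)

```text
clock: 32.08
eef_pos: [0.5291, 0.1186, 0.3647]
orientation: [[-0.997, -0.078, -0.001], [-0.078, 0.997, -0.004], [0.001, -0.004, -1.0]]
contact_force: [0.4, 1.2, 0.1]
finger_gap: 0.03
grip_force: 0.0
```

```bash
python3 - <<'E'
from m import *
bar(); S=yel(); T=r.camera('top')
# upright check: bright/grey rib top in top view vs. predicted; compare both ribs along scan lines at jig x = +-30, z=.055
g=cv2.cvtColor(T,cv2.COLOR_RGB2GRAY)
for y in (.05,-.0485):
  P=[np.r_[J+x*X+(y+k)*Y,.055] for x in(-.08,.08) for k in(-.006,.006)]
  print('top pred',proj('top',P).round(1).tolist())
for x in(-.07,-.03,.03,.07):
  ks=np.arange(30,72,3)/1000.; u=proj('top',[np.r_[J+x*X+k*Y,.055] for k in ks]); print(x,cv2.remap(g,u[None,:,0].astype('f4'),u[None,:,1].astype('f4'),1).ravel().tolist())
  u=proj('top',[np.r_[J+x*X-k*Y,.055] for k in ks]); print('   set',cv2.remap(g,u[None,:,0].astype('f4'),u[None,:,1].astype('f4'),1).ravel().tolist())
# bystanders: difference vs first top picture
A=cv2.imread('pics/top0.png')[:,:,::-1]; d=(cv2.absdiff(A,T).max(2)>60).astype(np.uint8)
n,_,st,_=cv2.connectedComponentsWithStats(d); print([s.tolist() for s in st[1:] if s[4]>25])
E
```

```text
TCP jig mm [   0.9 -182.3] 0.3647 [0.4 1.2 0.1] zaxis [-0.001 -0.004 -1.   ]
n 55 u 262 320
low x -77.7 80.0 y@0 52.3 slope mrad 3.0
high x -77.9 78.8 y@0 54.7 slope mrad -7.1
top pred [[212.6, 216.5], [208.6, 216.9], [210.5, 164.5], [206.6, 164.8]]
top pred [[245.4, 213.8], [241.5, 214.2], [242.7, 161.9], [238.8, 162.2]]
-0.07 [246, 177, 129, 117, 133, 194, 233, 240, 230, 216, 210, 222, 241, 252]
   set [255, 255, 255, 255, 254, 249, 247, 246, 212, 148, 139, 161, 193, 207]
-0.03 [221, 159, 124, 126, 166, 225, 243, 241, 247, 255, 255, 255, 255, 255]
   set [255, 255, 255, 255, 253, 247, 244, 231, 185, 142, 154, 204, 250, 255]
0.03 [228, 161, 122, 118, 143, 210, 237, 235, 242, 254, 255, 255, 255, 255]
   set [255, 255, 255, 255, 253, 247, 243, 230, 185, 143, 151, 198, 247, 255]
0.07 [239, 209, 166, 138, 153, 196, 225, 233, 239, 250, 255, 255, 255, 255]
   set [255, 255, 255, 254, 247, 242, 240, 228, 192, 151, 160, 216, 250, 241]
[[270, 118, 21, 12, 108], [328, 130, 14, 19, 221], [240, 154, 22, 23, 291], [317, 159, 35, 4, 79], [206, 166, 15, 52, 379], [207, 172, 4, 7, 27], [304, 174, 203, 130, 8940], [538, 216, 16, 24, 174], [545, 241, 11, 5, 41], [551, 244, 18, 32, 153], [546, 247, 7, 18, 50], [532, 252, 11, 9, 33], [381, 260, 11, 19, 114], [599, 264, 41, 33, 782], [496, 270, 11, 23, 62], [488, 273, 11, 24, 62], [382, 304, 18, 9, 78], [424, 306, 65, 34, 977], [332, 323, 18, 10, 61], [316, 330, 9, 7, 33], [351, 352, 36, 28, 276], [289, 372, 13, 22, 139], [306, 375, 9, 9, 35], [315, 378, 14, 22, 151], [610, 385, 30, 15, 443], [387, 387, 37, 13, 183], [416, 387, 158, 13, 697], [580, 387, 20, 13, 209]]
```

>>> servo_tool(
  deltas=[
    [0,-5,-2,0],
    [0,-6,-2,0],
    [0,-6,0,0],
    [0,-6,0,0],
    [0,-5,0,0],
    [0,0,0,0],
  ],
)

```text
clock: 32.92
eef_pos: [0.5537, -0.1568, 0.4045]
orientation: [[-0.997, -0.082, 0.001], [-0.082, 0.997, -0.001], [-0.001, -0.001, -1.0]]
contact_force: [-1.1, 0.3, 0.6]
finger_gap: 0.0299
grip_force: 0.0
```

```bash
python3 - <<'E'
from m import *
yel(); T=r.camera('top'); S=r.camera('side')
for n,I in(('top',T),('side',S)):
  A=cv2.imread(f'pics/{n}0.png')[:,:,::-1]; d=(cv2.absdiff(A,I).max(2)>60).astype(np.uint8)
  k,_,st,_=cv2.connectedComponentsWithStats(d); print(n,[s.tolist() for s in st[1:] if s[4]>15 and s[1]<320])
E
```

```text
n 55 u 262 320
low x -77.7 80.0 y@0 52.3 slope mrad 3.0
high x -77.9 78.8 y@0 54.7 slope mrad -7.1
top [[417, 94, 19, 16, 60], [366, 108, 199, 158, 4224], [328, 130, 14, 23, 278], [206, 166, 15, 52, 379], [207, 172, 4, 7, 27], [492, 173, 23, 21, 291], [367, 184, 53, 23, 813], [208, 207, 4, 7, 25], [538, 216, 5, 26, 60], [570, 251, 17, 12, 133], [387, 258, 40, 45, 809], [516, 262, 124, 129, 5351]]
side [[289, 0, 79, 83, 2994], [463, 0, 20, 121, 1355], [505, 0, 17, 58, 516], [395, 18, 24, 54, 807], [514, 43, 11, 48, 219], [507, 79, 7, 49, 121], [295, 81, 26, 56, 676], [521, 93, 6, 27, 76], [375, 111, 84, 101, 1369], [476, 121, 5, 27, 104], [470, 149, 9, 9, 18], [494, 155, 12, 19, 54], [383, 158, 11, 3, 20], [493, 161, 4, 19, 19], [289, 162, 90, 35, 1126], [381, 170, 32, 15, 260], [516, 183, 17, 17, 43], [414, 190, 30, 43, 200], [259, 195, 20, 17, 283], [261, 296, 61, 20, 599]]
```

The set rib's region and the small pan no longer differ from the first pictures. The remaining differences are the new rib, the off-cut in the pan, and the arm and its shadow. I'm handing it in.

```bash
python3 -c "
from rig import r
print(r.sign_off())"
```

```text
the job is handed in; nothing more can be done
None
```

I handed the job in at about 33 s: the off-cut is in the black pan, and the rib, laid in the V-cradle and re-gripped by its faces, stands yellow edge down against both red stops, centred to about 1 mm. The already-set rib and the rest of the jig look unchanged in the last pictures; the arm and its shadow hid part of the bench from that check.

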